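Put the missing rubber mount back into the display row

ROBOT

A 6-joint arm with a two-finger parallel gripper is mounted at the origin on the work surface. World frame = base frame: x ahead of the robot, y to its left, z up, the work surface at z = 0. Lengths are in mm, angles in rad, forces in N, time in s.
With the tool pointing down it reaches from about 350 to 875 mm from the base axis. Payload 4.2 kg.
Tool frame: the origin (TCP) lies at the very end of the fingers, on their centre line; the grasp point (between the pads) lies 19 mm behind it; z points along the fingers, y is the line along which they close (so a half turn about z gives the same grasp; the last joint's range is limited). The gripper opens to 85 mm and grips with 20 to 120 N. Pads are 22 mm wide; open, the fingers measure 114 mm over their backs; the gripper's body (76 mm by 85 mm) begins 54 mm behind the grasp point. The pads swing forward as they close: fully open they stand 13 mm farther back than shut.
Start: joints at [1.536, 0.385, 0.008, 0, -1.194, -0.259], TCP at [180.962, 598.207, 231.312] pointing down, gripper open.
Joint ranges: [-3.14, 3.14], [-1.21, 2.06], [-1.07, 1.41], [-3.16, 2.05], [-2.99, -0.16], [-3.1, 3.1]. Speed limits (rad/s): [2.79, 2.79, 3.14, 3.14, 3.14, 3.14].

INTERFACE

Orientations are given as a unit quaternion [x, y, z, w].
In Python, from bench import read_state, get_image, camera_model, job_done gives the robot as it stands.
- The arm moves only by the shell command python3 -m handwheel 'ROWS'. ROWS is JSON, a list of rows, each a list of 7 numbers: the shift along the tool's x, y, z in m, then the turn, a rotation vector about the tool's x, y, z in rad, then the gripper's target within -1 to 1 (fully open at 1, half-way at 0, shut at -1). In form: [[dx, dy, dz, wx, wy, wz, jaw], ...]. A call has 1 to 10 rows; each row is the pose to reach, as a shift and turn from the pose commanded when the call began, along the tool's axes at that moment; what a row does not reach only later rows make up. A row lasts 1/8 s, in which the tool goes at most 62.5 mm and 10.7 degrees, less where a joint would pass 70% of its speed; a pose out of reach is approached as far as the arm can. A call with a gripper value outside its range is refused whole. The fingers move at their own pace and stop on an object; the grip force is fixed at half the most. Time passes only in rows, so rows that repeat a pose let the fingers close. It gives the time, the measured TCP pose, the force, the opening and the grip force at its end, in the units of the state.
- read_state(): the state, without advancing time (a new reading comes with each control period).
- get_image(name): name is "scene" or "top" or "wrist"; returns (picture, depth): 480x640x3 uint8, blue, green, red; 480x640 float32, mm along the optical axis (not along the pixel's ray), 0 where there is no reading.
- camera_model(name): a dict with "K" (3x3 intrinsics, pixels), "dist" ([k1, k2, p1, p2, k3] as OpenCV has them; the pictures are not rectified), "rvec" (rotation vector, rad) and "tvec" (3), from world to camera coordinates, as OpenCV has them; the wrist camera has in their place "hand_eye" (4x4, takes a point from camera to tool coordinates, whose origin is the TCP and whose axes are the flange's). Camera axes: x right, y down, z forward; pixel columns grow to the right and rows downward; lengths in mm; the calibration is good to about 2 mm. A picture is of the moment at which its call begins: read the wrist's pose just before it. camera_model takes no time and is no camera call.
- job_done(): hands the job in; it is judged then, once.
The state is a dict: "clock": time; "joints": joint angles; "joint_vel": joint speeds; "joint_efforts": joint torques, N m; "position": TCP position; "ee_rot": TCP orientation; "contact_force": force on the tool from outside, world axes, zero at the start; "wrist_torque": the same for the moment, N m; "gripper_width": finger opening in mm; "grasp_force": force on a finger pad.
Only numpy, scipy, OpenCV 4.12 (cv2) and the standard library are available. Lean on these libraries where they do the work, as an engineer would, in place of code of your own. Each camera call takes 0.05 s, during which the arm holds its last target. There are 200 camera calls.

TASK

In the aluminium display tray four square-based rubber mounts stand in a tight row, and the fifth of the same kind stands loose on the carpet. Nudge the two middle mounts apart along the tray and stand the loose one flat between them, two on each side of it in one row. It and the two it goes between must end upright, flat on the tray floor, roughly square to the tray and in line along its middle, and none of the three may be knocked over on the way.

Things in the scene. Friction and masses are not known exactly. Their poses are not given: they have to be found in the camera images.
- mount_loose: Vibration mount, 50 high, 0.15-0.3 kg: square steel plate 64 x 64 x 6 mm, in its middle an upright round black rubber post with a steel cap, diameter 30 (flaring to 36 in the lowest 9 mm above the plate). Stands on the carpet (z 0), nearer the robot than the tray; other kinds (round bobbin, low round bell) stand beside it. Origin: centre of underside; z up, x and y along the plate's sides.
- mount_left: Middle mount of the row on the tray's +y side: same make, origin and axes as mount_loose, standing square in the tray. Beyond it (+y) one more such mount, 1.5 mm off and not listed, slides along when this one is pushed; then 49 to 62 mm of free floor to the end wall. Pushed low on its post, just above the plate, it slides without tipping.
- mount_right: The other middle mount, on the tray's -y side: same make, origin and axes. At the start its plate is 1.5 mm from mount_left's, leaving 35 mm between the two posts above the plates. Beyond it (-y) one more such mount, 1.5 mm off and not listed, slides along; then 49 to 62 mm of free floor to the end wall.
- tray: Fixed shallow aluminium tray: floor 4 mm thick, inside 104 mm (x) by 370 mm (y, along the row); side lips 6 mm and end walls 16 mm high above the carpet. Origin: centre of the underside, at carpet height; z up; yaw within 9 degrees of the world axes. Five mounts take 320 of the 370 mm; the finished row need not be evenly spaced.

How it is judged (in metres and radians):
On the way:
1. the two middle mounts have been moved apart, so that a mount's width is free between them (horizontal distance between mount_left and mount_right above 0.124 m), for 0.2 s.
At the end, for the whole second after the job is handed in: all three listed mounts rest flat on the tray floor (5 mm, 0.1 rad), within 24 mm of its long middle line and 15 degrees of square (any quarter turn); mount_loose lies between the others, 55 mm or more from each along the row; these lie within 97 mm of the tray's middle (z of each of mount_loose, mount_left, mount_right in the frame of tray below 0.009 m and x of mount_loose in the frame of tray between -0.024 and 0.024 m and angle between each of mount_loose, mount_left, mount_right's own z axis and vertical below 0.1 rad and (angle between the x axis of mount_loose and the x axis of tray, either way round below 0.26 rad or angle between the x axis of mount_loose and the y axis of tray, either way round below 0.26 rad) and linear speed of each of mount_loose, mount_left, mount_right below 0.02 m/s and x of mount_left in the frame of tray between -0.024 and 0.024 m and (angle between the x axis of mount_left and the x axis of tray, either way round below 0.26 rad or angle between the x axis of mount_left and the y axis of tray, either way round below 0.26 rad) and x of mount_right in the frame of tray between -0.024 and 0.024 m and (angle between the x axis of mount_right and the x axis of tray, either way round below 0.26 rad or angle between the x axis of mount_right and the y axis of tray, either way round below 0.26 rad) and y of mount_loose in the frame of mount_left below -0.055 m and y of mount_loose in the frame of mount_right above 0.055 m and y of mount_left in the frame of tray below 0.097 m and y of mount_right in the frame of tray above -0.097 m); the robot touches nothing.
It fails at once if a mount of the row is knocked over (tilt over 0.6 rad) (angle between any of mount_left, mount_right's own z axis and vertical above 0.6 rad).
It fails at once if the loose mount is knocked over (tilt over 1 rad) (angle between mount_loose's own z axis and vertical above 1 rad).
It also fails if it takes over 53 s, if anything falls off the work surface, if the arm or the gripper's body presses on something with over 40 N, if the wrist force passes 120 N, or if a joint passes its speed limit or range.

## Working session

There is one attempt and no reset: what is moved stays moved. The work goes in short steps, Python scripts to look and compute and a shell command to move; the robot and the scene stay as the last step left them, time stands still between calls to the robot, and variables do not carry over. Pictures are saved under pics/ and viewed, at most 10 in all, crops included, and the job is handed in when it is done.

```bash
ls; mkdir -p pics
python3 - <<'E'
from bench import *
import cv2
s=read_state();print({k:s[k] for k in('clock','position','ee_rot','gripper_width','contact_force')})
import numpy as np
for n in('top','scene'):
    p,d=get_image(n);cv2.imwrite(f'pics/{n}0.png',p);np.save(f'{n}0.npy',d)
    print(n,camera_model(n))
print(camera_model('wrist'))
E
```

```text
pics
{'clock': 0.0, 'position': array([180.81319141, 597.66734407, 230.21269575]), 'ee_rot': array([ 9.89213333e-01, -1.46477981e-01, -1.13541277e-04,  1.08136923e-03]), 'gripper_width': 85.42726259644836, 'contact_force': array([-0.52675565,  0.27520124,  0.37984816])}
top {'K': array([[489.98040887,   0.        , 321.69420411],
       [  0.        , 489.98040887, 236.4860612 ],
       [  0.        ,   0.        ,   1.        ]]), 'dist': array([-0.08821683,  0.        ,  0.        ,  0.        ,  0.        ]), 'rvec': array([ 2.2414631 , -2.17724294,  0.0580816 ]), 'tvec': array([-28.00147266, 521.36185049, 830.07401417])}
scene {'K': array([[596.6108036 ,   0.        , 315.97725093],
       [  0.        , 596.6108036 , 240.56123095],
       [  0.        ,   0.        ,   1.        ]]), 'dist': array([-0.16753654,  0.        ,  0.        ,  0.        ,  0.        ]), 'rvec': array([ 2.17511057,  1.1273132 , -0.46496854]), 'tvec': array([-300.22762619, -296.54137464, 1179.38403485])}
{'K': array([[406.99256045,   0.        , 322.2197857 ],
       [  0.        , 406.99256045, 235.53397632],
       [  0.        ,   0.        ,   1.        ]]), 'dist': array([0.00294157, 0.        , 0.        , 0.        , 0.        ]), 'hand_eye': array([[ 5.97147950e-04, -9.64360160e-01, -2.64592375e-01,
         6.83745373e+01],
       [ 9.99999509e-01,  3.66564514e-04,  9.20840755e-04,
        -1.46480185e+00],
       [-7.91031963e-04, -2.64592795e-01,  9.64359905e-01,
        -1.43430366e+02],
       [ 0.00000000e+00,  0.00000000e+00,  0.00000000e+00,
         1.00000000e+00]])}
```

View pics/top0.png

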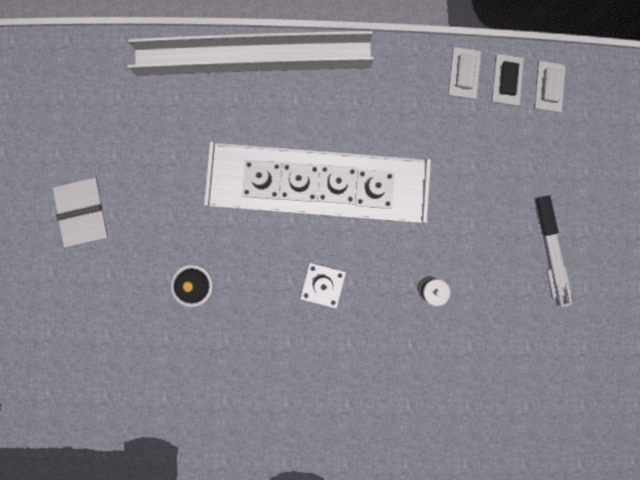

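The top view shows the tray at about (318,182) with four mounts at (262,178), (299,180), (339,182) and (377,186). The loose mount is at (323,286), between the bell at (192,286) and the bobbin at (436,292).

```bash
cat > h.py <<'E'
import numpy as np, cv2
from scipy.spatial.transform import Rotation as R
from bench import *
def cam(n,s=None):
    m=camera_model(n)
    if n!='wrist':
        Rw=cv2.Rodrigues(m['rvec'])[0]; return m,Rw.T,-Rw.T@m['tvec']
    Rt=R.from_quat(s['ee_rot']).as_matrix();H=m['hand_eye']
    return m,Rt@H[:3,:3],Rt@H[:3,3]+s['position']
def ray(n,px,z,s=None):
    m,Rc,c=cam(n,s)
    u=cv2.undistortPoints(np.float64(px).reshape(-1,1,2),m['K'],m['dist']).reshape(-1,2)
    d=np.c_[u,np.ones(len(u))]@Rc.T
    return c+d*((z-c[2])/d[:,2])[:,None]
def rect(P):
    """centre, sides, yaw (deg, mod 90) of 4 corners"""
    e=P[1]-P[0];f=P[2]-P[1]
    return P.mean(0).round(1),round(np.linalg.norm(e),1),round(np.linalg.norm(f),1),round(np.degrees(np.arctan2(e[1],e[0])),1)
E
python3 - <<'E'
from h import *
p=cv2.imread('pics/top0.png');g=cv2.cvtColor(p,6);d=np.load('top0.npy')
print(cam('top')[2])
def blob(m,x,y):
    cs=cv2.findContours(m,0,1)[0]
    c=[c for c in cs if cv2.pointPolygonTest(c,(x,y),False)>=0]
    return max(c,key=cv2.contourArea) if c else None
m=(g>165).astype('uint8')
for nm,x,y,z in(('loose',323,270,6),('tray',240,185,6)):
    b=blob(m,x,y)
    if b is None: print(nm,'none');continue
    q=cv2.boxPoints(cv2.minAreaRect(b)); print(nm,q.round(0).tolist(),*rect(ray('top',q,z)))
r=g[145:220,205:430]
print(np.unique(r//10,return_counts=True))
print('caps',ray('top',[(262,177),(299,179),(339,181),(377,185)],54).round(0).tolist(), 'loosecap',ray('top',[(323,286)],50))
print([float(d[y,x]) for x,y in((299,180),(323,286),(223,185),(323,330))])
v=cv2.resize(p[135:315,190:450],None,fx=3,fy=3,interpolation=2);cv2.imwrite('pics/z.png',v)
E
```

```text
[490.06821078  -0.8635276  849.38656318]
loose [[299.0, 299.0], [309.0, 262.0], [346.0, 272.0], [336.0, 309.0]] [438.3 -17.1   6. ] 65.1 65.7 -13.1
tray [[209.0, 206.0], [214.0, 142.0], [426.0, 159.0], [421.0, 223.0]] [616.1  -3.2   6. ] 111.5 371.4 -2.1
(array([ 4,  5,  6,  7,  8,  9, 10, 11, 12, 13, 14, 15, 16, 17, 18, 19, 20,
       21, 22, 23], dtype=uint8), array([  41,  120,  109,  106,   90,   60,   74,   84,  218, 1906,  954,
        289,  259,  316,  489, 1183, 3026, 3620, 3916,   15]))
caps [[615.0, 88.0, 54.0], [613.0, 28.0, 54.0], [612.0, -38.0, 54.0], [607.0, -100.0, 54.0]] loosecap [[439.85793969 -16.7142232   50.        ]]
[799.799560546875, 798.0953979492188, 846.6726684570312, 845.8698120117188]
```

View pics/z.png

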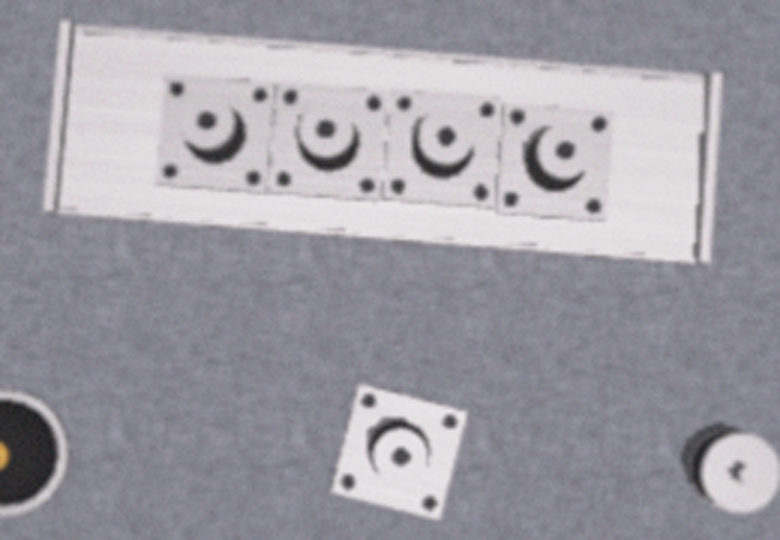

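Run:
```python
from h import *
f=lambda L,z:ray('top',[(190+x/3,135+y/3) for x,y in L],z)
def ang(P):return np.degrees(np.arctan2(*(P[1]-P[0])[[0,1]]))
t=f([(75,26),(705,73),(700,263),(50,211)],6);print('tray',t.round(0)[:,:2].tolist(),*rect(t))
for n,L,z in(('ML',[(290,97),(374,103),(368,187),(284,180)],10),('MR',[(404,103),(487,110),(481,193),(398,187)],10),('outL',[(177,89),(260,95),(254,178),(170,171)],10),('outR',[(517,117),(599,124),(594,206),(511,199)],10),('loose',[(369,401),(450,421),(430,503),(348,482)],6)):
    print(n,*rect(f(L,z)))
s=read_state();M=R.from_quat(s['ee_rot']).as_matrix();print(M.round(3).tolist())
tgt=np.array([612,-5,150]);print('tool shift',(M.T@(tgt-s['position'])).round(1))
```

```text
tray [[678.0, 178.0], [662.0, -190.0], [551.0, -189.0], [570.0, 188.0]] [615.6  -3.3   6. ] 367.6 111.1 -92.5
ML [614.4  27.8  10. ] 48.4 48.7 -92.4
MR [612.6 -37.5  10. ] 48.0 48.2 -93.0
outL [617.3  93.3  10. ] 48.0 48.1 -92.5
outR [ 607.  -102.7   10. ] 47.6 47.7 -93.0
loose [437.8 -17.7   6. ] 47.8 48.3 -102.2
[[0.957, -0.29, -0.0], [-0.29, -0.957, -0.002], [0.0, 0.002, -1.0]]
tool shift [587.3 451.8  81.3]
```

```bash
python3 -m handwheel '[[0.587,0.452,0.08,0,0,-0.248,-1],[0.587,0.452,0.08,0,0,-0.248,-1],[0.587,0.452,0.08,0,0,-0.248,-1],[0.587,0.452,0.08,0,0,-0.248,-1],[0.587,0.452,0.08,0,0,-0.248,-1],[0.587,0.452,0.08,0,0,-0.248,-1],[0.587,0.452,0.08,0,0,-0.248,-1],[0.587,0.452,0.08,0,0,-0.248,-1],[0.587,0.452,0.08,0,0,-0.248,-1],[0.587,0.452,0.08,0,0,-0.248,-1]]'
```

```text
clock: 1.35
position: [543.2, 90.9, 163.8]
ee_rot: [1.0, -0.023, -0.0, 0.0]
contact_force: [0.5, 0.4, 0.2]
gripper_width: -0.5
grasp_force: 0.0
```

```bash
python3 -m handwheel '[[0.075,0.0925,0.014,0,0,0,-1],[0.075,0.0925,0.014,0,0,0,-1],[0.075,0.0925,0.014,0,0,0,-1],[0.075,0.0925,0.014,0,0,0,-1],[0.075,0.0925,0.014,0,0,0,-1]]'
python3 - <<'E'
from h import *
s=read_state();p,_=get_image('wrist');cv2.imwrite('pics/w1.png',p);np.save('w1.npy',np.r_[s['position'],s['ee_rot']]);print(s['position'],s['ee_rot'])
E
```

```text
clock: 1.98
position: [612.6, -2.0, 150.5]
ee_rot: [1.0, -0.022, 0.0, -0.0]
contact_force: [-0.6, -0.1, -0.6]
gripper_width: -0.1
grasp_force: 0.0
[612.56376845  -2.0180479  150.48516038] [ 9.99755692e-01 -2.21031824e-02  1.15543971e-05 -7.81819777e-05]
```

View pics/w1.png

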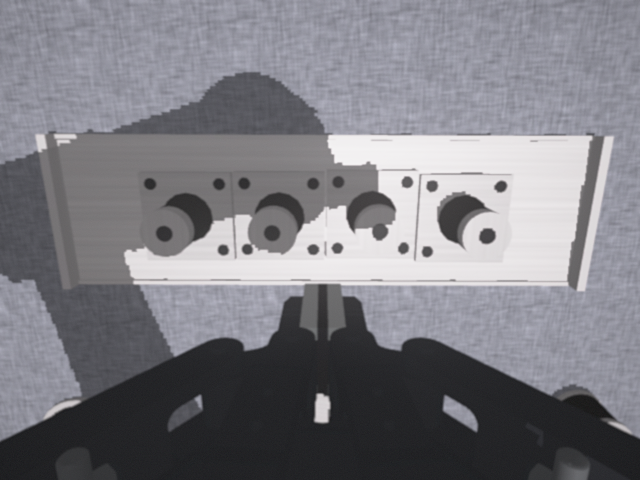

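The wrist view shows the row inside the tray. The middle mounts' holes are at (244,184), (313,184), (313,250), (247,250) for the left and (338,182), (407,182), (404,248), (337,249) for the right.

Run:
```python
from h import *
v=np.load('w1.npy');s=dict(position=v[:3],ee_rot=v[3:])
A=rect(ray('wrist',[(244,184),(313,184),(313,250),(247,250)],10,s));B=rect(ray('wrist',[(338,182),(407,182),(404,248),(337,249)],10,s));print(A,B)
# tray inner edges at lips/end floor corners
T=rect(ray('wrist',[(40,135),(611,137),(581,290),(70,290)],6,s));print(T)
M=R.from_quat(s['ee_rot']).as_matrix()
print('mid',(A[0]+B[0])/2,'tool shift',M.T@((A[0]+B[0])/2-v[:3]))
```

```text
(array([617.9,  29.3,  10. ]), np.float64(48.2), np.float64(48.3), np.float64(-92.5)) (array([616.3, -36.6,  10. ]), np.float64(48.2), np.float64(48.2), np.float64(-92.5))
(array([616.1,  -3.9,   6. ]), np.float64(391.9), np.float64(113.2), np.float64(-92.7))
mid [617.1   -3.65  10.  ] tool shift [  4.60116413   1.4519094  140.48502482]
```

```bash
python3 -m handwheel '[[0.003,0.002,0.05,0,0,0,-1],[0.003,0.002,0.09,0,0,0,-1],[0.003,0.002,0.110,0,0,0,-1],[0.003,0.002,0.120,0,0,0,-1],[0.003,0.002,0.126,0,0,0,-1],[0.003,0.002,0.128,0,0,0,-1],[0.003,0.002,0.128,0,0,0,-1]]'
```

```text
clock: 2.9
position: [616.5, -5.1, 22.9]
ee_rot: [1.0, -0.023, 0.001, -0.0]
contact_force: [0.7, -0.7, -0.4]
gripper_width: -0.3
grasp_force: 0.0
```

```bash
python3 -m handwheel '[[0,0,0,0,0,0,-0.8],[0,0,0.002,0,0,0,-0.6],[0,0,0.003,0,0,0,-0.4],[0,0,0.005,0,0,0,-0.2],[0,0,0.006,0,0,0,0],[0,0,0.006,0,0,0,0]]'
```

```text
clock: 3.65
position: [615.9, -5.3, 16.0]
ee_rot: [1.0, -0.023, -0.0, 0.0]
contact_force: [-0.7, -1.1, 1.8]
gripper_width: 42.8
grasp_force: 2.3
```

```bash
python3 -m handwheel '[[0,0,0.001,0,0,0,0.15],[0,0,0.003,0,0,0,0.3],[0,0,0.004,0,0,0,0.45],[0,0,0.006,0,0,0,0.6],[0,0,0.007,0,0,0,0.75],[0,0,0.007,0,0,0,0.9],[0,0,0.007,0,0,0,0.9],[0,0,0.007,0,0,0,0.9],[0,0,0.007,0,0,0,0.9]]'
python3 - <<'E'
from h import *
s=read_state();p,_=get_image('top');cv2.imwrite('pics/t2.png',p[110:330,150:480]);print(s['position'])
E
```

```text
clock: 4.78
position: [615.6, -5.3, 8.9]
ee_rot: [1.0, -0.023, -0.0, 0.0]
contact_force: [-1.0, 0.5, -1.4]
gripper_width: 81.2
grasp_force: 1.1
[615.59630931  -5.27609027   8.94002713]
```

```bash
python3 -m handwheel '[[0,0,0,0,0,0,0.8],[0,0,0,0,0,0,0.75],[0,0,-0.04,0,0,0,0.75],[0,0,-0.09,0,0,0,0.8],[0,0,-0.14,0,0,0,1],[0,0,-0.14,0,0,0,1],[0,0,-0.14,0,0,0,1]]'
python3 - <<'E'
from h import *
s=read_state();p,_=get_image('wrist');cv2.imwrite('pics/w3.png',p);np.save('w3.npy',np.r_[s['position'],s['ee_rot']]);print(s['position'],s['ee_rot'])
E
```

```text
clock: 5.7
position: [615.6, -5.1, 149.1]
ee_rot: [1.0, -0.023, -0.0, -0.0]
contact_force: [-0.3, 0.3, -0.3]
gripper_width: 85.5
grasp_force: 0.0
[615.59458167  -5.1193517  149.12599314] [ 9.99733984e-01 -2.30626195e-02 -6.95552633e-05 -2.70010692e-04]
```

View pics/w3.png

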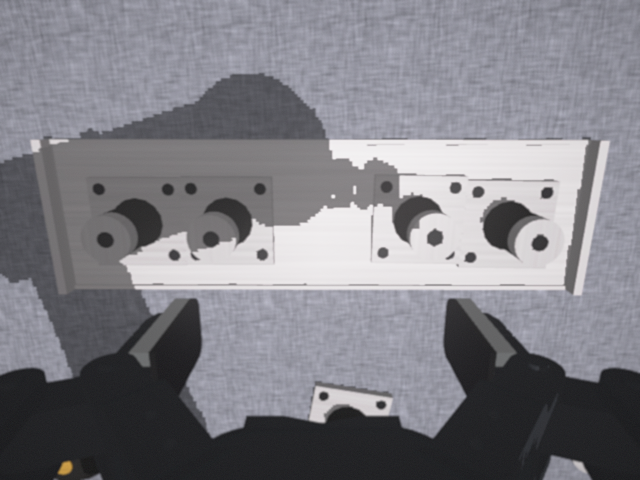

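Run:
```python
from h import *
v=np.load('w3.npy');s=dict(position=v[:3],ee_rot=v[3:]);M=R.from_quat(v[3:]).as_matrix()
P=ray('wrist',[(190,188),(260,189),(262,255),(387,187),(456,188),(383,253),(273,222),(373,220)],10,s);print(P.round(1)[:,:2].tolist())
ML=(P[0]+P[2])/2;MR=(P[4]+P[5])/2;print(ML,MR,np.linalg.norm(ML-MR),'gap',P[6]-P[7])
L=ray('wrist',[(323,397),(381,405)],6,s);print('loose far holes',L.round(1)[:,:2].tolist())
d=(L[1]-L[0])/np.linalg.norm(L[1]-L[0]);c=L.mean(0)+24.1*np.array([d[1],-d[0],0]);print('loose c',c,np.degrees(np.arctan2(d[1],d[0])))
T=np.array([438.5,-17.2,60]);print('shift',M.T@(T-v[:3]),read_state()['joints'].round(2))
```

```text
[[645.3, 86.7], [642.4, 38.0], [594.0, 40.7], [639.7, -50.5], [636.8, -98.6], [591.5, -47.5], [618.3, 30.8], [616.5, -40.5]]
[619.64258719  63.70692994  10.        ] [614.16887559 -73.03544546  10.        ] 136.85188616943196 gap [ 1.78777631 71.28486576  0.        ]
loose far holes [[468.6, 1.8], [458.8, -45.6]]
loose c [440.07568989 -16.98390928   6.        ] -101.72240934964371
shift [-176.33561309   20.2819903    89.14184203] [ 0.25  0.44 -0.13 -0.   -1.01  1.27]
```

```bash
python3 -m handwheel '[[-0.0625,0.007,0,0,0,0.1,1],[-0.125,0.014,0,0,0,0.162,1],[-0.1755,0.020,0.01,0,0,0.162,1],[-0.1755,0.020,0.05,0,0,0.162,1],[-0.1755,0.020,0.09,0,0,0.162,1],[-0.1755,0.020,0.09,0,0,0.162,1],[-0.1755,0.020,0.09,0,0,0.162,1]]'
python3 - <<'E'
from h import *
s=read_state();print(s['position'])
p,_=get_image('wrist');cv2.imwrite('pics/w4.png',p);np.save('w4.npy',np.r_[s['position'],s['ee_rot']])
E
```

```text
clock: 6.62
position: [440.3, -17.1, 59.6]
ee_rot: [0.995, -0.103, 0.0, 0.0]
contact_force: [0.1, 0.3, 0.2]
gripper_width: 85.4
grasp_force: 0.0
[440.33973899 -17.10886658  59.58007001]
```

View pics/w4.png

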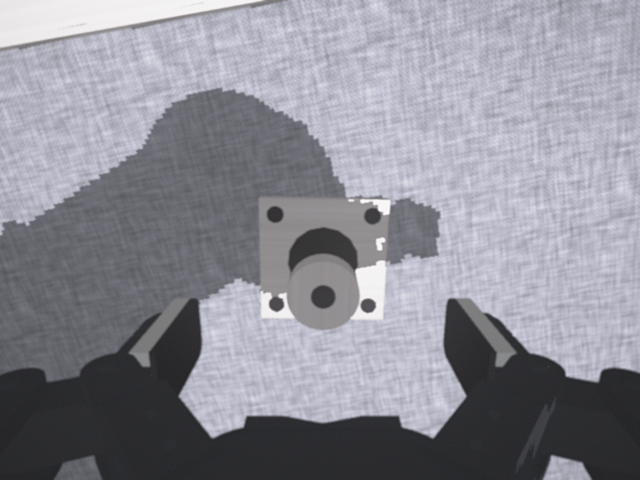

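The wrist view shows the loose mount centred and square between the fingers, with plate holes at (275,214), (373,216), (368,306) and (276,304) and the cap at (323,296).

```bash
python3 -m handwheel '[[0,0,0.03,0,0,0,1],[0,0,0.046,0,0,0,1],[0,0,0.046,0,0,0,0.6],[0,0,0.046,0,0,0,0.2],[0,0,0.046,0,0,0,-0.1],[0,0,0.046,0,0,0,-0.5],[0,0,0.046,0,0,0,-1],[0,0,0.046,0,0,0,-1],[0,0,0.046,0,0,0,-1]]'
```

```text
clock: 7.8
position: [440.4, -17.0, 14.3]
ee_rot: [0.995, -0.104, 0.001, -0.0]
contact_force: [-1.2, -0.2, 5.0]
gripper_width: 28.7
grasp_force: 58.7
```

```bash
python3 -m handwheel '[[0,0,-0.03,0,0,0,-1],[0,0,-0.08,0,0,0,-1],[0.03,-0.01,-0.08,0,0,-0.05,-1],[0.08,-0.023,-0.08,0,0,-0.1,-1],[0.130,-0.037,-0.08,0,0,-0.162,-1],[0.160,-0.046,-0.08,0,0,-0.162,-1],[0.170,-0.0485,-0.08,0,0,-0.162,-1],[0.170,-0.0485,-0.08,0,0,-0.162,-1],[0.170,-0.0485,-0.08,0,0,-0.162,-1]]'
python3 - <<'E'
from h import *
s=read_state();print(s['position'])
p,_=get_image('wrist');cv2.imwrite('pics/w5.png',p);np.save('w5.npy',np.r_[s['position'],s['ee_rot']])
E
```

```text
clock: 8.93
position: [614.6, -4.9, 93.1]
ee_rot: [1.0, -0.023, -0.001, 0.0]
contact_force: [-0.1, -0.1, -1.4]
gripper_width: 28.7
grasp_force: 59.6
[614.59388742  -4.91185611  93.06113542]
```

View pics/w5.png

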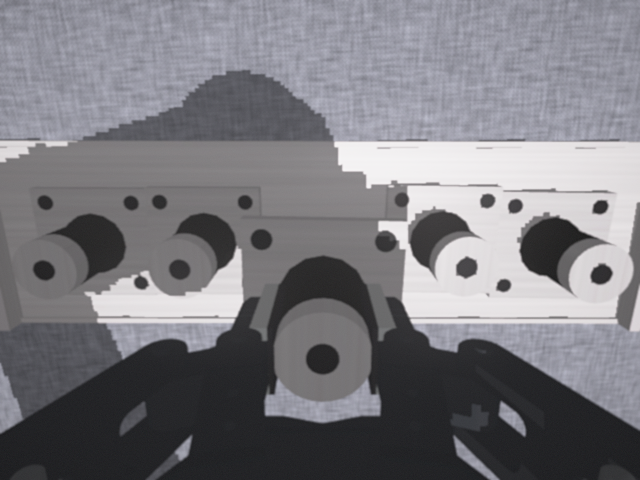

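The held plate hangs level over the gap, with its far holes at (261,240) and (385,241). The neighbours' inner holes are at (245,202) and (401,200), so I compare the centres.

Run:
```python
from h import *
v=np.load('w5.npy');s=dict(position=v[:3],ee_rot=v[3:]);M=R.from_quat(v[3:]).as_matrix()
n=ray('wrist',[(245,202),(401,200)],10,s);h=ray('wrist',[(261,240),(385,241)],85,s)
for P in(n,h): print(((P-v[:3])@M).round(1).tolist(),np.linalg.norm(P[1]-P[0]))
```

```text
[[26.1, -44.4, 83.0], [27.3, 43.5, 83.0]] 87.95636195421326
[[25.3, -24.6, 8.0], [24.9, 23.4, 8.0]] 48.01051408157154
```

```bash
python3 -m handwheel '[[0.001,0,0.03,0,0,0,-1],[0.001,0,0.052,0,0,0,-1],[0.001,0,0.064,0,0,0,-1],[0.001,0,0.070,0,0,0,-1],[0.001,0,0.073,0,0,0,-1],[0.001,0,0.074,0,0,0,-1],[0.001,0,0.074,0,0,0,-1]]'
```

```text
clock: 9.85
position: [617.4, -4.8, 19.7]
ee_rot: [1.0, -0.023, 0.0, -0.0]
contact_force: [-0.6, -0.8, -2.3]
gripper_width: 29.1
grasp_force: 59.6
```

```bash
python3 -m handwheel '[[0,0,0.001,0,0,0,-1],[0,0,0.002,0,0,0,-1],[0,0,0.002,0,0,0,-1]]'; python3 -m handwheel '[[0,0,0,0,0,0,-0.2],[0,0,0,0,0,0,0],[0,0,0,0,0,0,0.1],[0,0,0,0,0,0,0.1],[0,0,-0.03,0,0,0,0.1],[0,0,-0.07,0,0,0,0.1],[0,0,-0.12,0,0,0,0.1],[-0.05,0,-0.15,0,0,0,0.1],[-0.1,0,-0.17,0,0,0,0.1],[-0.1,0,-0.17,0,0,0,0.1]]'
python3 - <<'E'
from h import *
s=read_state();print(s['position'])
p,_=get_image('wrist');cv2.imwrite('pics/w6.png',p);np.save('w6.npy',np.r_[s['position'],s['ee_rot']])
E
```

```text
clock: 10.22
position: [617.4, -4.8, 18.3]
ee_rot: [1.0, -0.023, 0.0, 0.0]
contact_force: [-2.2, -0.2, 6.1]
gripper_width: 29.0
grasp_force: 60.2
clock: 11.48
position: [515.2, -0.3, 189.6]
ee_rot: [1.0, -0.022, 0.002, -0.001]
contact_force: [0.1, -0.5, -0.2]
gripper_width: 46.9
grasp_force: 0.0
[ 5.15166506e+02 -2.65223358e-01  1.89553914e+02]
```

View pics/w6.png

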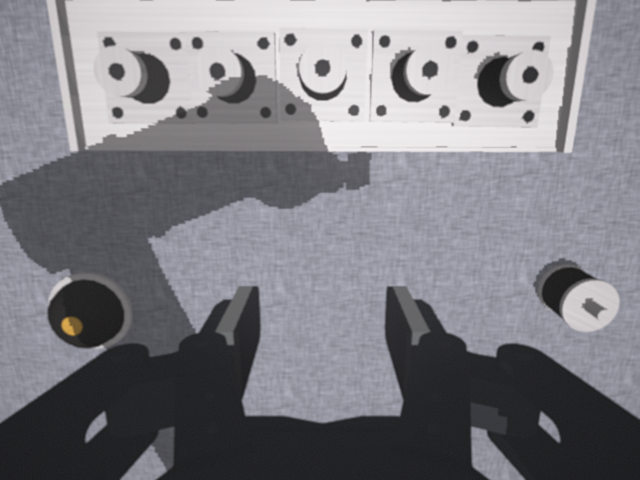

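The row now holds five mounts, with the placed one in the middle and its holes at (290,40), (356,41), (354,110) and (290,109). I check the spacings and heights.

Run:
```python
from h import *
v=np.load('w6.npy');s=dict(position=v[:3],ee_rot=v[3:])
a=np.radians(-2.6);T=np.array([615.9,-3.6])
for L in([(198,43),(263,43),(266,112),(202,112)],[(290,40),(356,41),(354,110),(290,109)],[(385,42),(451,43),(444,112),(381,111)]):
    c,e,f,y=rect(ray('wrist',L,10,s));d=c[:2]-T
    print('tray x,y',(d@[np.cos(a),np.sin(a)]).round(1),(d@[-np.sin(a),np.cos(a)]).round(1),e,f,y)
```

```text
tray x,y 1.1 66.8 47.4 48.1 -92.5
tray x,y 2.9 -0.3 48.0 48.0 -93.3
tray x,y 1.5 -69.3 48.1 48.1 -93.4
```

All three are square, on the middle line and spaced 67 to 69 mm apart. The hole spacings also match a flat seat, so I hand in.

```bash
python3 -c "from bench import *;print(job_done())"
```

```text
the job is handed in; nothing more can be done
None
```

The job is handed in after about 11.5 s of robot time: the loose mount stands between the two middle mounts, measured 67 and 69 mm from them, all three square and within 3 mm of the tray's middle line; no verdict was returned.

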